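# Let off a rack drawer's spring catch from behind

## Task

The rack drawer is latched shut. Take the beech dowel, push it through the yellow-ringed hole in the back of the drawer unit and press the spring catch inside, gently and only as far as it needs, until the drawer springs ajar. Then lay the dowel down flat on the shelf and draw the drawer smoothly out to its stop by its blue knob; do not disturb the other things.

Things in the scene. Friction and masses are not known exactly. Their poses are not given: they have to be found in the camera images.
- unit: Dark steel half-width (10-inch, two-unit) rack drawer unit fixed to the grey shelf, 230 deep x 222 wide x 88 high, one silver rack ear fitted. Origin: centre of its underside, on the shelf. Its +x axis points out of its rear panel (the side with the hole), so its drawer opens along -x; z up. Outer face of the rear panel at x = +115, front at x = -115
- hole (a point): Centre of the release hole, on the outer face of the rear panel: round, 14 mm across, 58 mm above the shelf, mid-width, panel 4 mm thick; yellow ring painted around it, yellow tick above it on the top's rear edge. Axes as unit, so the hole is entered along -x
- catch: Spring catch inside the unit; origin: its pivot, 39 mm aside of the hole. Facing the hole is its push screw's head (16 mm disc), adjustable: 8 to 33 mm in from the panel's outer face, not measured. It resists with 4 to 8 N, a little less once off; it frees the drawer after 6 to 7 mm of travel, meets a solid stop 2 mm further, and is bent by more than 12 N
- drawer (a joint): Drawer's opening in metres: 0 latched shut, 0.11 at its stop. When the catch lets go, a kick-out spring throws it 25 to 45 mm out by itself; beyond that it slides with 1 to 2 N
- knob_center (a point): Centre of the blue anodised knob on the drawer front (moves with the drawer): a round knob 26 mm across and 22 mm long on a stem, its axis level along the unit's x, its middle 25 mm in front of the drawer's front face and 58 mm above the shelf. Axes as unit
- dowel_center (a point): Centre of the beech dowel's square grip (22 x 22 mm, 80 mm long), half-way up, 11 mm above the shelf when lying. Its +x axis points along the grip towards the rod's tip; 60 g
- dowel_tip (a point): Rounded tip of the dowel's rod (10 mm round, sticking 70 mm out of the grip), 110 mm along +x from the grip's centre
- screwdriver: Screwdriver lying on the shelf, 170 mm long, no part of the job; leave it alone
- rack_ear: Silver rack ear (88 x 45 x 18 mm) lying on the shelf; leave it alone
- patch_plug: Brass patch plug, 70 mm long, lying on the shelf; leave it alone
- foot0: Black plastic rack foot, 32 mm across, 16 mm high; leave it alone
- foot1: Another such rack foot; leave it alone
- foot2: Another such rack foot; leave it alone
- foot3: Another such rack foot; leave it alone
Things that resemble listed ones, but are neither listed nor needed, are in the scene too. What is meant by the part that bears dowel_center is not black, green or turquoise, and is the larger of those in its own colour.

How it is judged:
By the outcome, as a careful person would: the job done as asked, in the order asked, and still so for the second after the job is handed in, with the robot touching nothing.
It also fails if it takes over 67 s, if anything falls off the work surface, if the arm or the gripper's body presses on something with over 40 N, if the wrist force passes 120 N, or if a joint passes its speed limit or range.

## Robot

A 6-joint arm with a two-finger parallel gripper is mounted at the origin on the work surface. World frame = base frame: x ahead of the robot, y to its left, z up, the work surface at z = 0. Lengths are in m, angles in degrees, forces in N, time in s.
With the tool pointing down it reaches from about 0.25 to 0.725 m from the base axis. Payload 9.7 kg.
Tool frame: the origin (TCP) lies at the very end of the fingers, on their centre line; the grasp point (between the pads) lies 19 mm behind it; y points along the fingers, x is the direction in which the jaws open and shut, and the axes are right-handed (so a half turn about y gives the same grasp; the last joint's range is limited). The gripper opens to 85 mm and grips with 20 to 120 N. Pads are 22 mm wide; open, the fingers measure 114 mm over their backs; the gripper's body (76 mm by 85 mm) begins 54 mm behind the grasp point. The pads swing forward as they close: fully open they stand 13 mm farther back than shut.
Start: joints at [-71.906, 4.979, 10.078, 95.1, 0, 90], TCP at [0.171, -0.523, 0.231] pointing down, gripper open.
Joint ranges: [-179.16, 179.16], [-48.56, 103.87], [-65.8, 70.77], [-126.05, 130.52], [-82.76, 87.17], [-180, 180]. Speed limits (degrees/s): [127.2, 127.2, 147.25, 180, 180, 180].

## Interface

Orientations are given as [roll, pitch, yaw] about the fixed x, y, z axes, in that order (R = Rz(yaw) Ry(pitch) Rx(roll)).
In Python, from workcell import bot gives the robot as it stands.
- The arm moves only by the shell command python3 -m jog 'ROWS' [FORCE]. ROWS is JSON, a list of rows, each a list of 7 numbers: the closure, from 0 (fully open) to 1 (shut), then the shift along the world's x, y, z in units of 25 mm (1.0 is 25 mm), then the turn, a rotation vector about the world's x, y, z in units of 5 degrees (1.0 is 5 degrees). A call has 1 to 5 rows; each row is the pose to reach, as a shift and turn from the pose commanded when the call began; what a row does not reach only later rows make up. A row lasts 1/10 s, in which the tool goes at most 50 mm and 8.59 degrees, less where a joint would pass 70% of its speed; a pose out of reach is approached as far as the arm can. A call with a gripper value outside its range is refused whole. The fingers move at their own pace and stop on an object; FORCE is the grip in N (left out, the last holds). Time passes only in rows, so rows that repeat a pose let the fingers close. It gives the time, the measured TCP pose, the force and the opening at its end, in the units of the state.
- bot.get_obs(): the state, without advancing time (a new reading comes with each control period).
- bot.camera(name): name is "side" or "top" or "wrist"; returns (picture, depth): 420x560x3 uint8, red, green, blue; 420x560 float32, m along the optical axis (not along the pixel's ray), 0 where there is no reading.
- bot.camera_model(name): a dict with "fx", "fy", "cx", "cy" (pixels), "k1" (the pictures are not rectified: a ray, as slopes to the right and down, at radius r is drawn at 1 + k1 r^2 times it, then the intrinsics apply), "rvec" (rotation vector, rad) and "tvec" (3), from world to camera coordinates, as OpenCV has them; the wrist camera has in their place "tool_from_camera" (4x4, takes a point from camera to tool coordinates, whose origin is the TCP and whose axes are the tool frame's). Camera axes: x right, y down, z forward; pixel columns grow to the right and rows downward; lengths in m; the calibration is good to about 2 mm. A picture is of the moment at which its call begins: read the wrist's pose just before it. camera_model takes no time and is no camera call.
- bot.job_done(): hands the job in, once; it reports no verdict.
Trained networks look in the newest picture that a camera, given by its name, has taken for a name from the list of things; names that differ only in an ending like _2 or _b are one class to them, and where a whole thing is asked for, a point or a joint stands for the part that bears it (a point fixed in the world has none). Each returns a list of dicts, best first, with "conf" (0 to 1); they miss things now and then, are a little off and sometimes report something else, mostly with a low value. They report only what shows in the picture. A call takes as long as a camera call. They do not tell look-alikes from the thing itself.
- bot.regions_of(camera, label): "pixels" (420x560 bool, what is visible of it) and "point" ([row, column] in pixels, amid what is visible of it).
The state is a dict: "time": time; "q": joint angles; "qd": joint speeds; "joint_efforts": joint torques, N m; "ee_pos": TCP position; "tcp_rot": TCP orientation; "wrist_force": force on the tool from outside, world axes, zero at the start; "torque": the same for the moment, N m; "opening": finger opening in m.
Only numpy, scipy, OpenCV 4.12 (cv2) and the standard library are available. Lean on these libraries where they do the work, as an engineer would, in place of code of your own. Each camera call takes 0.05 s, during which the arm holds its last target. There are 200 camera calls.

## Working session

There is one attempt and no reset: what is moved stays moved. The work goes in short steps, Python scripts to look and compute and a shell command to move; the robot and the scene stay as the last step left them, time stands still between calls to the robot, and variables do not carry over. Pictures are saved under pics/ and viewed, about 8 in all and at most 12, crops included, and the job is handed in when it is done.

```bash
mkdir -p pics; ls
cat > h.py <<'E'
import numpy as np, cv2
from workcell import bot
from scipy.spatial.transform import Rotation as R
def cam(n):
    o=bot.get_obs(); im,d=bot.camera(n); m=bot.camera_model(n)
    if n=='wrist':
        T=np.eye(4);T[:3,:3]=R.from_euler('xyz',o['tcp_rot'],degrees=True).as_matrix();T[:3,3]=o['ee_pos'];T=T@np.array(m['tool_from_camera'])
    else:
        A=np.eye(4);A[:3,:3]=cv2.Rodrigues(np.array(m['rvec'],float))[0];A[:3,3]=np.ravel(m['tvec']);T=np.linalg.inv(A)
    return im,d,m,T
def save(im,f): cv2.imwrite('pics/'+f,im[:,:,::-1])
def rays(m,uv):
    K=np.array([[m['fx'],0,m['cx']],[0,m['fy'],m['cy']],[0,0,1.]])
    return cv2.undistortPoints(np.float64(uv).reshape(-1,1,2),K,np.array([m['k1'],0,0,0.])).reshape(-1,2)
def world(d,m,T,uv):  # uv (col,row)
    uv=np.array(uv).reshape(-1,2); r=rays(m,uv); z=d[uv[:,1].astype(int),uv[:,0].astype(int)]
    P=np.c_[r*z[:,None],z]; return (P@T[:3,:3].T+T[:3,3])[z>0]
def onz(m,T,uv,z):
    r=rays(m,uv); v=np.c_[r,np.ones(len(r))]@T[:3,:3].T; return T[:3,3]+v*((z-T[2,3])/v[:,2])[:,None]
def maskw(d,m,T,mask):
    r,c=np.nonzero(mask); return world(d,m,T,np.c_[c,r])
E
python3 - <<'E'
from h import *
np.set_printoptions(precision=4,suppress=True)
print(bot.get_obs())
for n in('top','side'):
    im,d,m,T=cam(n); save(im,n+'0.png'); print(n,T[:3,3],T[:3,2])
    for l in('unit','dowel_center','knob_center','screwdriver','rack_ear','patch_plug','foot0','drawer'):
        for r in bot.regions_of(n,l)[:5]:
            P=maskw(d,m,T,r['pixels']); 
            if len(P): print(l,round(r['conf'],2),r['point'],np.median(P,0),P.min(0),P.max(0), np.median(im[r['pixels']],0))
E
```

```text
pics
{'time': 0.0, 'q': array([-71.9063,   5.0094,  10.0333,  95.0998,  -0.0012,  89.9999]), 'qd': array([-0.0652, -0.0707,  0.0128, -0.0229,  0.0081, -0.1737]), 'joint_efforts': array([ -0.0008, -52.0394,  46.4792,   0.0169,  -0.0001,   0.    ]), 'ee_pos': array([ 0.1707, -0.5226,  0.2306]), 'tcp_rot': array([-90.0012,   0.0758, -71.9061]), 'wrist_force': array([0.3702, 0.4739, 0.1451]), 'torque': array([ 0.0168,  0.0807, -0.0093]), 'opening': 0.0854713052382136}
top [0.2146 0.0487 1.6673] [ 0.1749 -0.0147 -0.9845]
unit 0.65 [211.0, 293.0] [ 0.5044 -0.0024  0.0878] [ 0.3739 -0.1536 -0.0088] [0.6558 0.1313 0.1003] [75. 82. 93.]
dowel_center 0.69 [281.6, 224.9] [0.2912 0.2027 0.0142] [ 0.2597  0.1648 -0.0023] [0.3134 0.2608 0.0267] [ 85. 158.  99.]
dowel_center 0.66 [141.4, 208.4] [0.7371 0.2652 0.0213] [0.6492 0.2475 0.0027] [0.7779 0.2861 0.0329] [ 60. 173. 160.]
dowel_center 0.64 [239.5, 190.1] [0.4105 0.3231 0.0204] [0.3782 0.2382 0.0017] [0.4361 0.3776 0.031 ] [189.  160.5 125. ]
dowel_center 0.63 [149.5, 360.8] [ 0.7288 -0.2183  0.0148] [ 0.7171 -0.2295  0.0081] [ 0.7439 -0.2052
[... 2183 characters left out ...]
.8, 182.1] [0.5987 0.4034 0.021 ] [ 0.5749  0.34   -0.0016] [0.6273 0.4405 0.0298] [236.  68.  62.]
rack_ear 0.5 [176.0, 354.0] [ 0.436  -0.383   0.0058] [ 0.3925 -0.4428 -0.0033] [ 0.4851 -0.3713  0.0219] [156. 158. 154.]
rack_ear 0.17 [155.5, 306.2] [ 0.6484 -0.4358  0.0143] [ 0.6351 -0.4852 -0.001 ] [ 0.6782 -0.4198  0.0205] [87.5 86.  86.5]
foot0 0.59 [185.1, 383.5] [ 0.32   -0.3551  0.016 ] [ 0.3057 -0.3728  0.003 ] [ 0.3362 -0.344   0.0215] [79.5 78.5 79. ]
foot0 0.38 [174.1, 259.5] [ 0.7286 -0.2084  0.0158] [ 0.716  -0.2293 -0.0012] [ 0.7411 -0.1959  0.0204] [70. 69. 70.]
foot0 0.16 [212.8, 284.5] [0.4882 0.0487 0.0863] [ 0.3708 -0.2748 -0.0032] [0.7173 0.1344 0.0946] [117. 123. 121.]
```

```bash
python3 -c "
import cv2
a=cv2.imread('pics/top0.png')[100:310,90:470];cv2.imwrite('pics/top0c.png',cv2.resize(a,(760,420)))"
```

```text
(no output)
```

View pics/top0c.png

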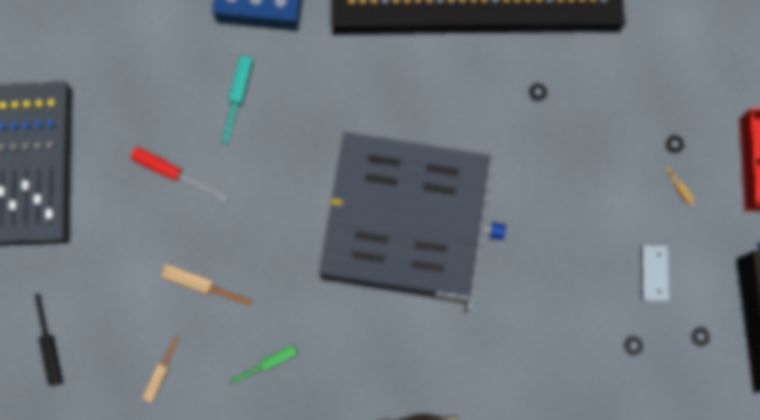

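View pics/side0.png

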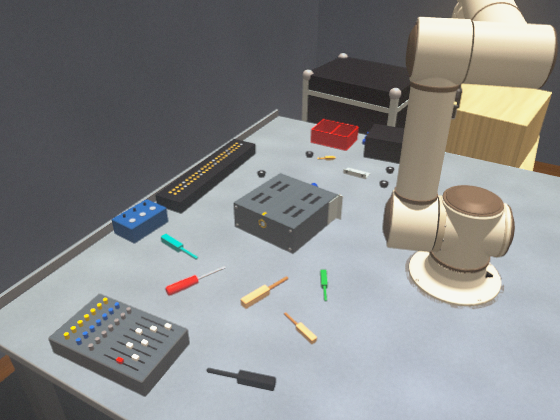

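The larger beech dowel is at crop (185,278), about world (0.41, 0.33), with its rod pointing roughly −y. The unit's tick is at crop (336,202), so the hole faces +y, and the blue knob is at crop (495,231). The side view agrees. Next I move over the dowel and look with the wrist camera.

```bash
j(){ :; }
python3 -m jog '[[0,6,7.2,0.5,0,0,5],[0,6,7.2,0.5,0,0,5],[0,6,7.2,0.5,0,0,5],[0,6,7.2,0.5,0,0,5],[0,6,7.2,0.5,0,0,5]]' 60
python3 -m jog '[[0,2.4,8.8,0.4,0,0,5],[0,2.4,8.8,0.4,0,0,5],[0,2.4,8.8,0.4,0,0,5],[0,2.4,8.8,0.4,0,0,5],[0,2.4,8.8,0.4,0,0,5]]'
python3 -m jog '[[0,0.5,8.8,0,0,0,0],[0,0.5,8.8,0,0,0,0],[0,0.5,8.8,0,0,0,0],[0,0.5,8.8,0,0,0,0],[0,0.5,8.8,0,0,0,0]]'
python3 -m jog '[[0,0.5,6.5,0,0,0,0],[0,0.5,6.5,0,0,0,0],[0,0.5,6.5,0,0,0,0],[0,0.5,6.5,0,0,0,0],[0,0.5,6.5,0,0,0,0]]'
python3 - <<'E'
from h import *
print(np.round(bot.camera_model('wrist')['tool_from_camera'],3).tolist())
im,d,m,T=cam('wrist'); save(im,'w1.png')
np.savez('w1',im=im,d=d,T=T)
for r in bot.regions_of('wrist','dowel_center')[:4]:
    P=maskw(d,m,T,r['pixels']); print(round(r['conf'],2),r['point'],np.median(P,0).round(3),P.min(0).round(3),P.max(0).round(3),np.median(im[r['pixels']],0))
E
```

```text
time: 1.4
ee_pos: [0.3221, -0.3406, 0.2443]
tcp_rot: [-90.0, -0.0, -46.8]
wrist_force: [0.2, -0.3, 0.2]
opening: 0.0854
time: 1.9
ee_pos: [0.381, -0.12, 0.2543]
tcp_rot: [-90.0, -0.1, -21.8]
wrist_force: [-0.3, -0.3, -0.1]
opening: 0.0858
time: 2.4
ee_pos: [0.3929, 0.1006, 0.2538]
tcp_rot: [-90.0, -0.0, -21.7]
wrist_force: [0.0, -0.4, 0.1]
opening: 0.0854
time: 2.9
ee_pos: [0.4055, 0.2612, 0.2532]
tcp_rot: [-90.1, 0.0, -21.7]
wrist_force: [-0.1, -0.6, 0.4]
opening: 0.0854
[[1.0, -0.001, 0.0, -0.0], [-0.001, -0.322, 0.947, -0.143], [-0.001, -0.947, -0.322, 0.083], [0.0, 0.0, 0.0, 1.0]]
0.88 [94.9, 270.8] [0.415 0.331 0.022] [ 0.377  0.234 -0.001] [0.441 0.38  0.025] [243. 215. 150.]
0.86 [105.1, 110.6] [0.266 0.381 0.016] [0.227 0.35  0.   ] [0.329 0.403 0.019] [243. 214. 147.]
0.56 [242.8, 209.8] [0.294 0.204 0.015] [ 0.258  0.164 -0.001] [0.317 0.265 0.019] [ 67. 194.  89.]
```

```bash
cat > fit.py <<'E'
from h import *
def grip(P):
    top=P[np.abs(P[:,2]-.0215)<.004]
    c,(w,h),a=cv2.minAreaRect((top[:,:2]*1e3).astype(np.float32))
    b=cv2.boxPoints((c,(w,h),a)); e=max(b[1]-b[0],b[2]-b[1],key=np.linalg.norm)
    return np.array(c)/1e3,sorted((w,h)),np.degrees(np.arctan2(e[1],e[0])),np.median(top[:,2])
E
python3 - <<'E'
from fit import *
s=np.load('w1.npz');im,d,T=s['im'],s['d'],s['T'];m=bot.camera_model('wrist')
r=bot.regions_of('wrist','dowel_center')
r=min(r,key=lambda r:abs(r['point'][1]-271)); P=maskw(d,m,T,r['pixels'])
print(grip(P)); np.save('m',r['pixels'])
L=P[P[:,1]<.295]; print(len(L),np.median(L,0)); q=L[np.argsort(L[:,1])]; print(q[:5],q[-5:])
im=im.copy(); im[r['pixels']^cv2.erode(r['pixels'].astype(np.uint8),np.ones((3,3))).astype(bool)]=[255,0,0]; save(im,'w1m.png')
n='side'; ims,ds,ms,Ts=cam('side')
r=min(bot.regions_of(n,'dowel_center'),key=lambda r:np.hypot(r['point'][1]-257,r['point'][0]-292)); print(grip(maskw(ds,ms,Ts,r['pixels'])))
E
```

```text
(array([0.40729816, 0.30840512]), [22.069923400878906, 147.54579162597656], np.float32(70.42262), np.float64(0.02215074069145853))
497 [0.39267738 0.267072   0.01558026]
[[0.38523638 0.23389247 0.00107369]
 [0.3839402  0.23588036 0.01350724]
 [0.38291349 0.236267   0.01343258]
 [0.38554149 0.23683836 0.01466785]
 [0.3843327  0.23685746 0.01321116]] [[0.40462161 0.29444285 0.01523407]
 [0.3991501  0.29461916 0.01653833]
 [0.39793611 0.29471164 0.01398107]
 [0.40143079 0.29475762 0.01618777]
 [0.40583902 0.29481292 0.0135343 ]]
(array([0.40957349, 0.31189706]), [25.946260452270508, 143.78628540039062], np.float32(71.16718), np.float64(0.021871424371134207))
```

View pics/w1m.png

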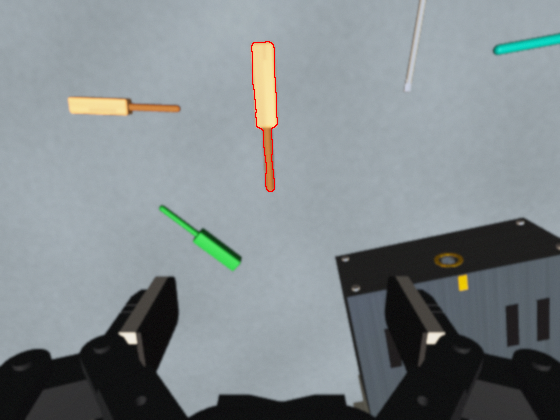

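Run:
```python
from h import *
s=np.load('w1.npz');im,d,T=s['im'].astype(int),s['d'],s['T'];m=bot.camera_model('wrist')
v,u=np.mgrid[215:330,330:560]; uv=np.c_[u.ravel(),v.ravel()]
uv=uv[d[uv[:,1],uv[:,0]]>0]; P=world(d,m,T,uv)
k=(P[:,2]>.015)&(P[:,2]<.078)&(P[:,1]>.08); Q=P[k]
for _ in range(3):
    A=np.c_[Q[:,0],np.ones(len(Q))]; c=np.linalg.lstsq(A,Q[:,1],rcond=None)[0]; e=Q[:,1]-A@c; Q=Q[abs(e)<max(.0015,1.5*np.median(abs(e)))]
n=np.array([-c[0],1])/np.hypot(c[0],1); print('rear normal yaw',np.degrees(np.arctan2(n[1],n[0])),'line',c,len(Q),np.std(e))
C=im[uv[:,1],uv[:,0]]; y=(C[:,0]-C[:,2]>60); yw=y&(P[:,2]<.082)
print('ring px',uv[yw].mean(0),P[yw].mean(0),P[yw].min(0),P[yw].max(0),yw.sum())
yt=y&(P[:,2]>=.082); print('tick',P[yt].mean(0),P[yt].min(0),P[yt].max(0))
c2=(uv[yw].min(0)+uv[yw].max(0))/2
print('ring centre on z .058',onz(m,T,[c2],.058))
n3=np.r_[n,0]; r=rays(m,[c2])[0]; w=T[:3,:3]@np.r_[r,1]; t=((np.array([0,c[1],0])-T[:3,3])@n3)/(w@n3); print('ring∩plane',T[:3,3]+t*w)
```

```text
rear normal yaw 81.4539816915722 line [-0.15027221  0.19149777] 5948 0.0004131528364076518
ring px [448.61309524 259.61904762] [0.5309722  0.11246496 0.05900313] [0.51787012 0.10979888 0.04314471] [0.54336682 0.11561828 0.07334878] 168
tick [0.5292447  0.10379403 0.08913756] [0.52419193 0.09492603 0.08728056] [0.53474384 0.11194869 0.09066187]
ring centre on z .058 [[0.53123408 0.11183958 0.058     ]]
ring∩plane [0.53131115 0.11165647 0.05772667]
```

```bash
python3 -m jog '[[0,0.56,3.2,-2,0,0,0.44],[0,0.56,3.2,-4,0,0,0.44],[0,0.56,3.2,-6,0,0,0.44],[0,0.56,3.2,-8,0,0,0.44],[0,0.56,3.2,-8,0,0,0.44]]' 60
python3 -m jog '[[0,0,0,-0.8,0,0,0],[0,0,0,-1.4,0,0,0],[0,0,0,-1.88,0,0,0],[0.3,0,0,-1.95,0,0,0],[1,0,0,-1.95,0,0,0]]'
python3 -m jog '[[1,0,0,0,0,0,0],[1,0,0,0,0,0,0],[1,0,0,0,0,0,0],[1,0,0,0,0,0,0],[1,0,0,0,0,0,0]]'
```

```text
time: 3.65
ee_pos: [0.4189, 0.3379, 0.0502]
tcp_rot: [-90.2, 0.1, -19.8]
wrist_force: [-0.3, -0.3, 0.1]
opening: 0.0853
time: 4.15
ee_pos: [0.4202, 0.3397, 0.0057]
tcp_rot: [-90.0, -0.0, -19.7]
wrist_force: [-0.4, -0.1, 0.1]
opening: 0.0591
time: 4.65
ee_pos: [0.4204, 0.3402, 0.0062]
tcp_rot: [-89.9, -0.1, -19.7]
wrist_force: [-0.1, 0.1, 6.5]
opening: 0.0205
```

```bash
python3 -m jog '[[1,0,0,0.5,0,0,0],[1,0,0,1.5,0,0,0],[1,0.5,0,3,0,0,1],[1,1,-0.3,4,0,0,2.2],[1,1.5,-0.6,4,0,0,2.2]]'
python3 -m jog '[[1,1.5,-0.7,-0.4,0,0,0],[1,3,-2,-1,0,0,0],[1,3.8,-3,-1.6,0,0,0],[1,3.8,-3,-1.9,0,0,0],[1,3.8,-3,-2.1,0,0,0]]'
python3 - <<'E'
from h import *
print(bot.get_obs()['ee_pos'],bot.get_obs()['tcp_rot'])
im,d,m,T=cam('wrist'); save(im,'w2.png'); np.savez('w2',im=im,d=d,T=T)
im,d,m,T=cam('side'); np.savez('s2',im=im,d=d,T=T); cv2.imwrite('pics/s2.png',cv2.resize(im[170:320,170:370,::-1],(800,600),interpolation=cv2.INTER_CUBIC))
E
```

```text
time: 5.15
ee_pos: [0.4592, 0.3257, 0.1099]
tcp_rot: [-89.7, -0.3, -8.5]
wrist_force: [0.5, -0.5, -0.5]
opening: 0.0206
time: 5.65
ee_pos: [0.552, 0.2487, 0.0511]
tcp_rot: [-90.1, 0.1, -8.9]
wrist_force: [-0.6, -0.2, -0.1]
opening: 0.0203
[0.55200043 0.24871875 0.05108222] [-90.05792266   0.11916484  -8.86210754]
```

View pics/w2.png

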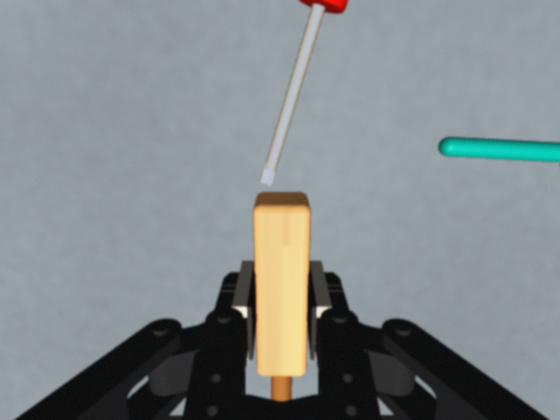

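View pics/s2.png

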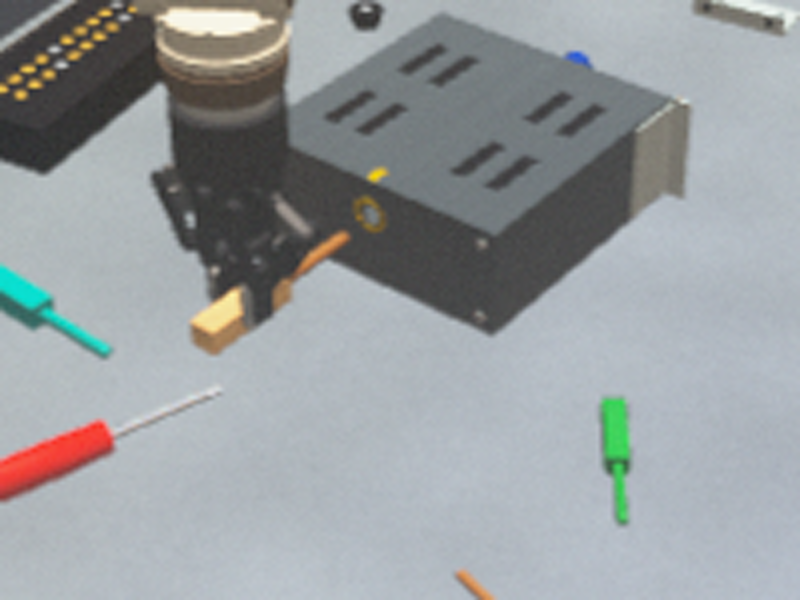

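The dowel is held straight and its tip (side px ≈257,229) points at the ring (≈262.5,223.5). I'll measure its exact axis in the hand.

Run:
```python
from h import *
np.set_printoptions(precision=4,suppress=True)
hole=np.array([.5312,.1117,.058]); a=np.radians(81.45); N=np.array([np.cos(a),np.sin(a),0]); S=np.array([-N[1],N[0],0])
def loc(P): D=P-hole; return np.c_[D@N,D@S,D[:,2]]   # out of panel, lateral, dz
s=np.load('w2.npz');im,d,T=s['im'].astype(int),s['d'],s['T'];m=bot.camera_model('wrist')
v,u=np.mgrid[215:370,245:320]; uv=np.c_[u.ravel(),v.ravel()]; C=im[v.ravel(),u.ravel()]
k=(C[:,0]-C[:,2]>60); P=loc(world(d,m,T,uv[k])); P=P[abs(P[:,2]-np.median(P[:,2]))<.004]
print('grip top z fit (slope,z at tip)',np.polyfit(P[:,0]-.03,P[:,2],1),'med dz',np.median(P[:,2]),'axis',P[:,0].min(),P[:,0].max())
b=np.arange(P[:,0].min()+.004,P[:,0].max()-.004,.004); mid=[]
for x in b:
    q=P[abs(P[:,0]-x)<.002,1]; mid.append((q.min()+q.max())/2)
print('lateral: slope, at tip(30mm)',np.polyfit(b-.03,mid,1), 'width',np.ptp(q))
v,u=np.mgrid[372:398,262:305]; uv=np.c_[u.ravel(),v.ravel()]; C=im[v.ravel(),u.ravel()]; k=(C[:,0]-C[:,2]>60)
P=loc(world(d,m,T,uv[k])); print('rod near grip',len(P),np.median(P,0),P.min(0),P.max(0))
# side camera
s=np.load('s2.npz');im,d,T=s['im'].astype(int),s['d'],s['T'];m=bot.camera_model('side')
v,u=np.mgrid[222:250,238:262]; uv=np.c_[u.ravel(),v.ravel()]; C=im[v.ravel(),u.ravel()]; D=d[v.ravel(),u.ravel()]
k=(C[:,0]-C[:,2]>50)&(D>0); uv=uv[k];P=loc(world(d,m,T,uv)); 
o=np.argsort(P[:,0]); 
for x in np.arange(.025,.11,.006):
    q=abs(P[:,0]-x)<.003
    if q.sum()>2: print('side rod',round(x,3),q.sum(),np.median(P[q],0), uv[q].mean(0))
v,u=np.mgrid[214:234,254:272]; uv=np.c_[u.ravel(),v.ravel()]; C=im[v.ravel(),u.ravel()];P=loc(world(d,m,T,uv))
y=(C[:,0]-C[:,2]>35); P=P[y[:len(P)]]; P=P[(P[:,0]<.01)&(P[:,2]<.02)]; print('side ring',len(P),np.median(P,0),(P.min(0)+P.max(0))/2,np.ptp(P,0))
```

```text
grip top z fit (slope,z at tip) [-0.0022  0.0093] med dz 0.009092502653989497 axis 0.10098591994349604 0.1748012587604864
lateral: slope, at tip(30mm) [-0.0083  0.0011] width 0.021492849694925882
rod near grip 586 [0.0891 0.0007 0.003 ] [ 0.0356 -0.0095 -0.0567] [0.1023 0.009  0.0104]
side rod 0.037 8 [0.0372 0.0041 0.0011] [254.875 229.5  ]
side rod 0.043 4 [ 0.044  -0.003   0.0009] [249.75 232.75]
side rod 0.049 8 [0.0501 0.0035 0.0023] [252.375 231.375]
side rod 0.055 3 [0.057  0.0013 0.0026] [250.3333 232.3333]
side rod 0.061 7 [0.0588 0.0017 0.0025] [249.2857 232.5714]
side rod 0.067 5 [0.0668 0.0007 0.0026] [247.4 233.8]
side rod 0.073 4 [0.073  0.0041 0.0017] [247.   235.25]
side rod 0.079 5 [0.0793 0.0026 0.0004] [245.2 236.6]
side rod 0.103 3 [0.1049 0.0097 0.0019] [241. 241.]
side rod 0.109 8 [ 0.1085  0.01   -0.0027] [240.125 243.375]
side ring 33 [ 0.0014 -0.0002  0.0017] [ 0.0026 -0.005  -0.0064] [0.0089 0.0374 0.0458]
```

```bash
python3 -m jog '[[1,0,0,0.07,0,0,0.1],[1,-0.05,-0.33,0.07,0,0,0.1],[1,-0.1,-0.66,0.07,0,0,0.1],[1,-0.15,-0.97,0.07,0,0,0.1],[1,-0.15,-0.97,0.07,0,0,0.1]]'
python3 - <<'E'
from h import *
im,d,m,T=cam('side'); np.savez('s3',im=im,d=d,T=T); cv2.imwrite('pics/s3.png',cv2.resize(im[205:250,230:290,::-1],(800,600),interpolation=cv2.INTER_CUBIC))
a=np.radians(81.45);N=np.array([np.cos(a),np.sin(a),0]);S=np.array([-N[1],N[0],0]);h=np.array([.5312,.1117,.058])
rv,tv=np.array(m['rvec'],float),np.array(m['tvec'],float);K=np.array([[m['fx'],0,m['cx']],[0,m['fy'],m['cy']],[0,0,1.]])
p=lambda X:cv2.projectPoints(np.float64(X),rv,tv,K,np.array([m['k1'],0,0,0.]))[0].reshape(-1,2)
q=p([h,h+.01*N,h+.05*N,h+.002*S,h+[0,0,.002]]); print(q,(q-[230,205])*13.33)
E
```

```text
time: 6.25
ee_pos: [0.5484, 0.2244, 0.0546]
tcp_rot: [-90.0, -0.0, -8.3]
wrist_force: [-0.3, 0.4, -0.6]
opening: 0.0204
[[262.39716488 223.5219081 ]
 [260.20868784 225.08840733]
 [251.24233827 231.50643723]
 [262.93456096 223.76306239]
 [262.38675638 222.95335788]] [[431.85420786 246.89703492]
 [402.68180891 267.77846969]
 [283.16036918 353.33080827]
 [439.01769753 250.11162169]
 [431.71546248 239.31826052]]
```

View pics/s3.png

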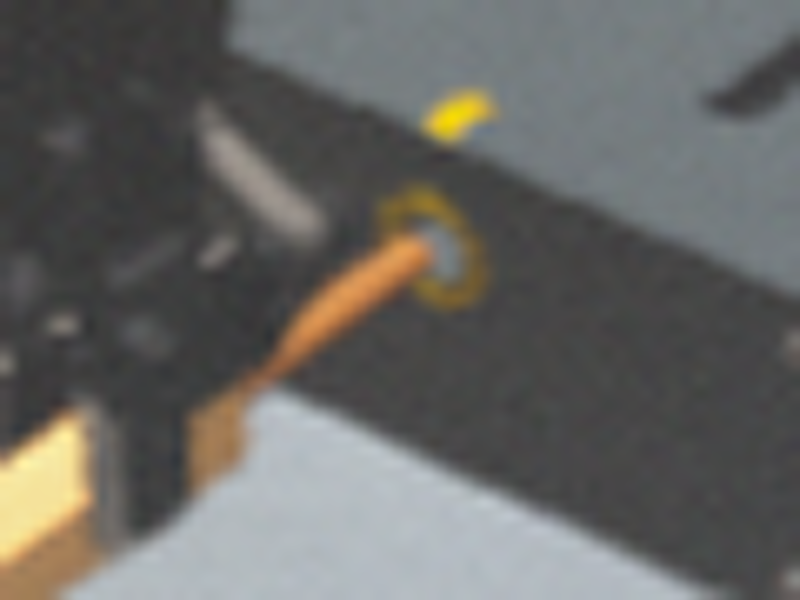

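Run:
```python
from h import *
np.set_printoptions(precision=4,suppress=True)
hole=np.array([.5312,.1117,.058]); a=np.radians(81.45); N=np.array([np.cos(a),np.sin(a),0]); S=np.array([-N[1],N[0],0])
def loc(P): D=P-hole; return np.c_[D@N,D@S,D[:,2]]
m=bot.camera_model('wrist')
for i in range(3):
    im,d,_,T=cam('wrist'); im=im.astype(int); o=bot.get_obs(); print(o['ee_pos'],o['tcp_rot'],o['wrist_force'])
    v,u=np.mgrid[215:370,245:320]; uv=np.c_[u.ravel(),v.ravel()]; C=im[v.ravel(),u.ravel()]
    k=(C[:,0]-C[:,2]>60); P=loc(world(d,m,T,uv[k])); P=P[abs(P[:,2]-np.median(P[:,2]))<.004]
    b=np.arange(P[:,0].min()+.004,P[:,0].max()-.004,.004); mid=[]
    for x in b:
        q=P[abs(P[:,0]-x)<.002,1]; mid.append((q.min()+q.max())/2)
    print('z',np.polyfit(P[:,0]-P[:,0].min()+.07,P[:,2],1)-[0,.011],'lat',np.polyfit(b-P[:,0].min()+.07,mid,1),'tip',P[:,0].min()-.07)
# side: rod centreline vs predicted
s=np.load('s3.npz');im=s['im'].astype(int);ms=bot.camera_model('side')
rv,tv=np.array(ms['rvec'],float),np.array(ms['tvec'],float);K=np.array([[ms['fx'],0,ms['cx']],[0,ms['fy'],ms['cy']],[0,0,1.]])
p=lambda X:cv2.projectPoints(np.float64(X),rv,tv,K,np.array([ms['k1'],0,0,0.]))[0].reshape(-1,2)
e,f=p([hole,hole+.04*N]); 
for c in range(254,262):
    w=np.clip(im[218:236,c,0]-im[218:236,c,2]-25,0,None); r=np.arange(218,236)
    print(c,(w*r).sum()/w.sum(),'expected',e[1]+(c-e[0])*(f[1]-e[1])/(f[0]-e[0]),w)
```

```text
[0.5486 0.2252 0.0545] [-89.9854  -0.0153  -8.2406] [ 0.167  -0.1865 -0.2664]
z [-0.0013  0.0017] lat [ 0.0035 -0.0003] tip 0.00643709549572602
[0.5486 0.2254 0.0544] [-89.9849  -0.0143  -8.2242] [0.5286 0.2294 0.1333]
z [-0.0008  0.0016] lat [ 0.0035 -0.0003] tip 0.0069613310130830774
[0.5486 0.2255 0.0544] [-89.9889  -0.0066  -8.2155] [ 0.2622 -0.1471 -0.2133]
z [-0.0007  0.0015] lat [ 0.0033 -0.0003] tip 0.006950143746654286
254 227.9891008174387 expected 229.53253262559403 [  0   0   0   0   0   0   0   0  40  90 107  94  36   0   0   0   0   0]
255 227.23056300268095 expected 228.81674049640242 [  0   0   0   0   0   0   0  18  90 107 104  54   0   0   0   0   0   0]
256 226.54155495978551 expected 228.10094836721083 [  0   0   0   0   0   0   6  71 105 108  72  11   0   0   0   0   0   0]
257 225.8240223463687 expected 227.38515623801922 [  0   0   0   0   0   0  43 102 109  83  21   0   0   0   0   0   0   0]
258 224.70049504950495 expected 226.66936410882764 [  0   0   9  14  11  38  88 108  95  41   0   0   0   0   0   0   0   0]
259 223.54979253112035 expected 225.95357197963602 [  0   0  43  33  43  91 106 104  59   3   0   0   0   0   0   0   0   0]
260 223.10538641686182 expected 225.23777985044444 [  0  19  47  11  37 107 109  79  18   0   0   0   0   0   0   0   0   0]
261 222.9022346368715 expected 224.52198772125286 [ 0 39 63  0  2 75 94 40 42  3  0  0  0  0  0  0  0  0]
```

```bash
python3 -m jog '[[1,-0.036,0,-0.07,0,0,0],[1,-0.036,0,-0.07,0,0,0],[1,-0.05,-0.1,-0.07,0,0,0],[1,-0.065,-0.2,-0.07,0,0,0],[1,-0.084,-0.32,-0.07,0,0,0]]'
python3 -m jog '[[1,-0.006,-0.04,0,0,0,0],[1,-0.012,-0.08,0,0,0,0],[1,-0.018,-0.12,0,0,0,0],[1,-0.024,-0.158,0,0,0,0],[1,-0.024,-0.158,0,0,0,0]]'
python3 - <<'E'
from h import *
im,d,m,T=cam('side'); np.savez('s4',im=im,d=d,T=T); cv2.imwrite('pics/s4.png',cv2.resize(im[205:250,230:290,::-1],(800,600),interpolation=cv2.INTER_CUBIC))
o=bot.get_obs();print(o['ee_pos'],o['tcp_rot'],o['wrist_force'])
E
```

```text
time: 6.95
ee_pos: [0.5464, 0.2172, 0.0525]
tcp_rot: [-90.0, 0.0, -8.2]
wrist_force: [0.7, 0.2, -1.3]
opening: 0.0207
time: 7.45
ee_pos: [0.5459, 0.2134, 0.0525]
tcp_rot: [-90.0, 0.0, -8.2]
wrist_force: [0.3, -0.1, -0.4]
opening: 0.0207
[0.5458706  0.21347027 0.05254201] [-9.00005489e+01 -5.42776135e-04 -8.20942741e+00] [-0.15924836  0.52853662 -0.02006657]
```

View pics/s4.png

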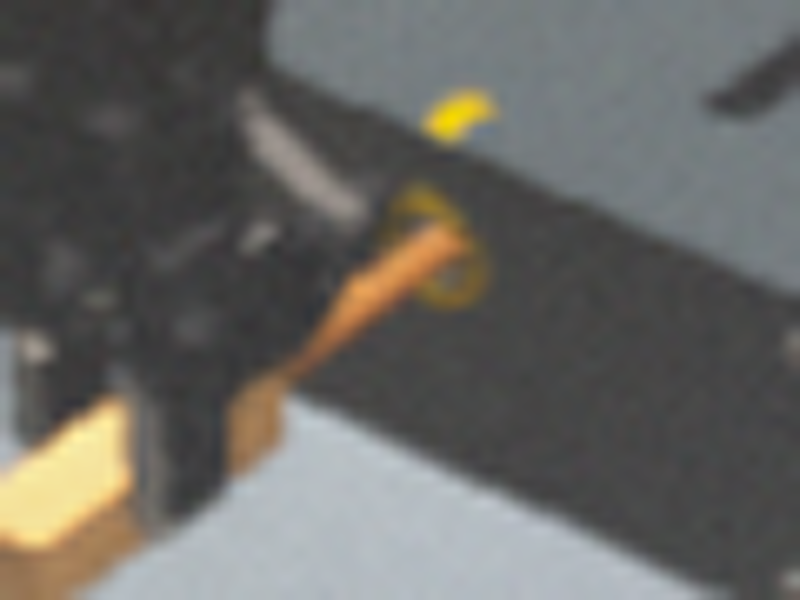

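The tip is inside the hole, clipped by its upper rim, and the lateral force is about zero. I'll advance in small steps while watching the force.

```bash
python3 -m jog '[[1,-0.006,-0.04,0,0,0,0],[1,-0.012,-0.08,0,0,0,0],[1,-0.018,-0.12,0,0,0,0],[1,-0.024,-0.158,0,0,0,0],[1,-0.024,-0.158,0,0,0,0]]'
```

```text
time: 8.0
ee_pos: [0.5453, 0.2094, 0.0525]
tcp_rot: [-90.0, 0.0, -8.2]
wrist_force: [-0.8, -0.6, -0.3]
opening: 0.0207
```

```bash
python3 -m jog '[[1,-0.006,-0.04,0,0,0,0],[1,-0.012,-0.08,0,0,0,0],[1,-0.018,-0.12,0,0,0,0],[1,-0.024,-0.158,0,0,0,0],[1,-0.024,-0.158,0,0,0,0]]'
```

```text
time: 8.5
ee_pos: [0.5446, 0.2055, 0.0525]
tcp_rot: [-90.0, 0.0, -8.2]
wrist_force: [-0.0, -1.0, -0.2]
opening: 0.0206
```

```bash
python3 -m jog '[[1,-0.003,-0.02,0,0,0,0],[1,-0.006,-0.04,0,0,0,0],[1,-0.009,-0.06,0,0,0,0],[1,-0.012,-0.079,0,0,0,0],[1,-0.012,-0.079,0,0,0,0]]'
```

```text
time: 9.0
ee_pos: [0.5444, 0.2036, 0.0525]
tcp_rot: [-90.0, 0.0, -8.2]
wrist_force: [0.2, 0.2, -0.2]
opening: 0.0202
```

Tip is about 15 mm in with no contact yet.

```bash
python3 -m jog '[[1,-0.006,-0.04,0,0,0,0],[1,-0.012,-0.08,0,0,0,0],[1,-0.018,-0.12,0,0,0,0],[1,-0.024,-0.158,0,0,0,0],[1,-0.024,-0.158,0,0,0,0]]'
```

```text
time: 9.5
ee_pos: [0.544, 0.2007, 0.0529]
tcp_rot: [-89.9, -0.0, -8.2]
wrist_force: [1.3, 6.5, -1.4]
opening: 0.0205
```

```bash
python3 -m jog '[[1,-0.003,-0.02,0,0,0,0],[1,-0.006,-0.04,0,0,0,0],[1,-0.006,-0.04,0,0,0,0]]'
```

```text
time: 9.8
ee_pos: [0.5439, 0.1998, 0.0529]
tcp_rot: [-89.9, -0.0, -8.2]
wrist_force: [0.5, 6.7, -0.2]
opening: 0.0204
```

```bash
cat > knob.py <<'E'
from h import *
im,d,m,T=cam('top'); c=im[195:240,325:370].astype(int); k=(c[:,:,2]-c[:,:,0]>50); r,q=np.nonzero(k)
uv=[[q.mean()+325,r.mean()+195]]; o=bot.get_obs(); print('knob',len(r),onz(m,T,uv,.065)[0].round(4),'F',o['wrist_force'].round(1),'y',o['ee_pos'].round(4))
E
python3 knob.py
python3 -m jog '[[1,-0.003,-0.02,0,0,0,0],[1,-0.006,-0.04,0,0,0,0],[1,-0.006,-0.04,0,0,0,0]]'; python3 knob.py
```

```text
knob 48 [ 0.4906 -0.1442  0.065 ] F [ 0.3  6.3 -0.7] y [0.5439 0.1998 0.0529]
time: 10.15
ee_pos: [0.5438, 0.1987, 0.0529]
tcp_rot: [-89.9, -0.0, -8.2]
wrist_force: [0.6, 6.2, -0.0]
opening: 0.0205
knob 48 [ 0.4906 -0.1442  0.065 ] F [0.8 6.2 0.1] y [0.5437 0.1987 0.0529]
```

```bash
python3 -m jog '[[1,-0.003,-0.02,0,0,0,0],[1,-0.006,-0.04,0,0,0,0],[1,-0.006,-0.04,0,0,0,0]]'; python3 knob.py
```

```text
time: 10.5
ee_pos: [0.5437, 0.1977, 0.0529]
tcp_rot: [-89.9, -0.0, -8.2]
wrist_force: [1.2, 6.8, -1.3]
opening: 0.0203
knob 49 [ 0.4904 -0.1444  0.065 ] F [ 0.6  7.  -0.7] y [0.5436 0.1977 0.0529]
```

```bash
python3 -m jog '[[1,-0.003,-0.02,0,0,0,0],[1,-0.003,-0.02,0,0,0,0]]'; python3 knob.py
```

```text
time: 10.75
ee_pos: [0.5436, 0.1973, 0.0529]
tcp_rot: [-89.9, -0.0, -8.2]
wrist_force: [1.3, 6.6, 0.3]
opening: 0.0207
knob 49 [ 0.4904 -0.1444  0.065 ] F [ 1.   7.3 -0.5] y [0.5436 0.1973 0.0529]
```

```bash
python3 -m jog '[[1,-0.003,-0.02,0,0,0,0],[1,-0.003,-0.02,0,0,0,0]]'; python3 knob.py
```

```text
time: 11.0
ee_pos: [0.5436, 0.1968, 0.0529]
tcp_rot: [-89.9, -0.0, -8.2]
wrist_force: [1.9, 6.3, -0.6]
opening: 0.0205
knob 49 [ 0.4904 -0.1444  0.065 ] F [ 1.1  6.6 -0.9] y [0.5436 0.1968 0.0529]
```

```bash
python3 -m jog '[[1,-0.003,-0.02,0,0,0,0],[1,-0.003,-0.02,0,0,0,0]]'; python3 knob.py
```

```text
time: 11.25
ee_pos: [0.5435, 0.1963, 0.0529]
tcp_rot: [-89.9, -0.0, -8.2]
wrist_force: [0.1, 6.7, -0.7]
opening: 0.0204
knob 49 [ 0.4904 -0.1444  0.065 ] F [ 1.2  6.4 -0.5] y [0.5435 0.1963 0.0529]
```

```bash
python3 -m jog '[[1,-0.003,-0.02,0,0,0,0],[1,-0.003,-0.02,0,0,0,0]]'; python3 knob.py
```

```text
time: 11.5
ee_pos: [0.5435, 0.1955, 0.0529]
tcp_rot: [-89.9, -0.0, -8.2]
wrist_force: [1.2, 4.4, -1.5]
opening: 0.0207
knob 48 [ 0.4886 -0.1565  0.065 ] F [ 1.4  3.9 -1.1] y [0.5434 0.1953 0.0528]
```

```bash
python3 -m jog '[[1,-0.003,-0.02,0,0,0,0],[1,-0.003,-0.02,0,0,0,0]]'; python3 knob.py
```

```text
time: 11.75
ee_pos: [0.5433, 0.1947, 0.0528]
tcp_rot: [-89.9, -0.0, -8.2]
wrist_force: [2.3, 4.9, -0.1]
opening: 0.0209
knob 50 [ 0.4861 -0.1752  0.065 ] F [ 3.1  4.9 -0.9] y [0.5433 0.1947 0.0528]
```

The drawer sprang ajar (knob went from y −0.144 to −0.175 and was still moving), with a peak force of about 7 N. Withdrawing straight out.

```bash
python3 -m jog '[[1,0.06,0.4,0,0,0,0],[1,0.12,0.8,0,0,0,0],[1,0.18,1.2,0,0,0,0],[1,0.268,1.78,0,0,0,0],[1,0.268,1.78,0,0,0,0]]'; python3 knob.py
python3 -m jog '[[1,0,0.3,0.8,0,0,0],[1,-1.2,1.2,1.5,0,0,0],[1,-2.8,2.4,1.5,0,0,0],[1,-4.2,3.4,1.5,0,0,0],[1,-5.2,3.8,1.3,0,0,0]]'
python3 -m jog '[[1,0,0,0,0,0,0],[1,0,0,-0.8,0,0,0],[1,0,0,-1.6,0,0,0],[1,0,0,-2.4,0,0,0],[1,0,0,-2.4,0,0,0]]'; python3 knob.py
```

```text
time: 12.3
ee_pos: [0.5497, 0.2406, 0.0523]
tcp_rot: [-90.0, 0.0, -8.1]
wrist_force: [0.4, 0.3, -0.1]
opening: 0.0206
knob 51 [ 0.4861 -0.1755  0.065 ] F [ 0.1 -1.2 -1.1] y [0.5495 0.2398 0.0522]
time: 12.85
ee_pos: [0.418, 0.3352, 0.0857]
tcp_rot: [-89.9, -0.0, -8.1]
wrist_force: [0.3, -0.1, -0.1]
opening: 0.0207
time: 13.35
ee_pos: [0.4188, 0.3322, 0.0225]
tcp_rot: [-90.2, 0.2, -8.2]
wrist_force: [-0.0, -0.2, -1.7]
opening: 0.0203
knob 50 [ 0.4861 -0.1752  0.065 ] F [0.2 0.4 0.2] y [0.4194 0.3327 0.0242]
```

```bash
python3 -m jog '[[1,0,0,-0.2,0,0,0],[1,0,0,-0.4,0,0,0],[1,0,0,-0.55,0,0,0],[1,0,0,-0.65,0,0,0],[1,0,0,-0.65,0,0,0]]'; python3 knob.py
```

```text
time: 13.9
ee_pos: [0.4195, 0.3336, 0.0085]
tcp_rot: [-90.0, 0.0, -8.2]
wrist_force: [-0.6, 0.3, -0.5]
opening: 0.0205
knob 51 [ 0.4861 -0.1755  0.065 ] F [-1.  -0.2 -0.1] y [0.4196 0.3337 0.0087]
```

```bash
python3 -m jog '[[1,0,0,-0.04,0,0,0],[1,0,0,-0.08,0,0,0],[1,0,0,-0.08,0,0,0]]'; python3 knob.py
```

```text
time: 14.25
ee_pos: [0.4196, 0.3336, 0.0067]
tcp_rot: [-90.0, 0.0, -8.2]
wrist_force: [0.1, 0.2, -0.9]
opening: 0.0201
knob 52 [ 0.4859 -0.1757  0.065 ] F [-0.   0.6 -0.6] y [0.4196 0.3337 0.0068]
```

```bash
python3 -m jog '[[1,0,0,-0.02,0,0,0],[1,0,0,-0.03,0,0,0],[1,0,0,-0.03,0,0,0]]'; python3 knob.py
```

```text
time: 14.6
ee_pos: [0.4197, 0.3337, 0.0062]
tcp_rot: [-90.0, -0.0, -8.2]
wrist_force: [-1.0, -0.4, 1.2]
opening: 0.0205
knob 51 [ 0.4861 -0.1755  0.065 ] F [-0.8 -0.4  2.3] y [0.4197 0.3337 0.0062]
```

Dowel is resting on the shelf (contact about 2 N). Releasing, rising, and going to a viewpoint above the knob.

```bash
python3 -m jog '[[0.7,0,0,0,0,0,0],[0.5,0,0,0,0,0,0],[0,0,0,0,0,0,0],[0,0,0,0,0,0,0],[0,0,0,0,0,0,0]]'
python3 -m jog '[[0,0,0,0.6,0,0,0],[0,0,0,2,0,0,0],[0,0,0,4,0,0,0],[0,0,0,6,0,0,0],[0,0,0,8,0,0,0]]'
python3 -m jog '[[0,0.4,-1.9,0.8,0,0,0],[0,0.8,-3.8,1.6,0,0,0],[0,1.2,-5.6,1.6,0,0,0],[0,1.6,-7.4,1.6,0,0,0],[0,2,-9,1.6,0,0,0]]'
python3 -m jog '[[0,0.2,-1.9,0,0,0,0],[0,0.4,-3.8,0,0,0,0],[0,0.6,-5.6,0,0,0,0],[0,0.6,-7.4,0,0,0,0],[0,0.6,-8.6,0,0,0,0]]'
python3 -m jog '[[0,0,0,0,0,0,0],[0,0,0,0,0,0,0]]'
python3 - <<'E'
from fit import *
np.set_printoptions(precision=4,suppress=True)
hole=np.array([.5312,.1117,.058]); a=np.radians(81.45); N=np.array([np.cos(a),np.sin(a),0]); S=np.array([-N[1],N[0],0])
im,d,m,T=cam('wrist'); save(im,'w5.png'); i=im.astype(int)
k=(i[:,:,2]-i[:,:,0]>60)&(d>0); n,L,st,ce=cv2.connectedComponentsWithStats(k.astype(np.uint8))
for j in np.argsort(-st[1:,4])[:3]+1:
    P=maskw(d,m,T,L==j); D=P-hole; D=np.c_[D@N,D@S,P[:,2]]; print(st[j],ce[j],'NSz',np.percentile(D,2,0),np.median(D,0),np.percentile(D,98,0),'world',np.median(P,0))
im,d,m,T=cam('side'); save(im,'s5.png')
for r in bot.regions_of('side','dowel_center')[:4]: print(r['conf'],r['point'],grip(maskw(d,m,T,r['pixels'])))
E
```

```text
time: 15.15
ee_pos: [0.4196, 0.3337, 0.006]
tcp_rot: [-90.0, 0.0, -8.2]
wrist_force: [0.2, -0.0, -0.3]
opening: 0.0816
time: 15.65
ee_pos: [0.4193, 0.3334, 0.2094]
tcp_rot: [-89.9, -0.0, -8.2]
wrist_force: [1.5, 0.6, -0.1]
opening: 0.0856
time: 16.15
ee_pos: [0.4696, 0.1066, 0.2478]
tcp_rot: [-90.0, -0.1, -8.2]
wrist_force: [0.9, 1.5, 0.6]
opening: 0.0854
time: 16.65
ee_pos: [0.4842, -0.1089, 0.2473]
tcp_rot: [-90.0, -0.1, -8.3]
wrist_force: [0.2, 1.1, 0.1]
opening: 0.0853
time: 16.85
ee_pos: [0.4844, -0.1067, 0.2469]
tcp_rot: [-90.0, -0.0, -8.3]
wrist_force: [0.3, 0.6, 1.1]
opening: 0.0857
[281 231  28  27 577] [294.4801 244.7764] NSz [-0.302  -0.011   0.0595] [-0.29    0.0015  0.0695] [-0.2807  0.0131  0.0729] world [ 0.4868 -0.1749  0.0695]
0.95 [292.8, 257.2] (array([0.4165, 0.313 ]), [23.740779876708984, 128.13011169433594], np.float32(80.93719), np.float64(0.02158799060510108))
0.7 [377.1, 248.4] (array([0.3194, 0.5628]), [23.370994567871094, 144.5692138671875], np.float32(13.615463), np.float64(0.022619341312001384))
0.66 [244.2, 173.8] (array([0.7125, 0.2737]), [23.863924026489258, 144.30381774902344], np.float32(-12.970625), np.float64(0.02172009658875318))
0.64 [332.1, 302.9] (array([0.2546, 0.3879]), [15.27192497253418, 57.261287689208984], np.float32(-24.506485), np.float64(0.01797298898548494))
```

View pics/w5.png

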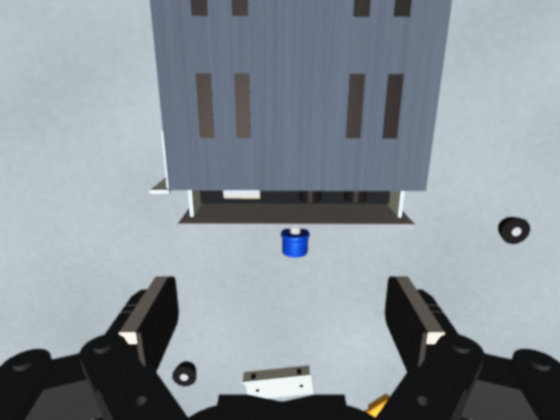

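The picture shows the drawer ajar with the knob at px (294,245), centred near (0.487, −0.1765). Opening is about 36 mm. The dowel lies flat (top at z = 22 mm). Now gripping the knob.

```bash
python3 -m jog '[[0,0.1,-1.8,0,0,0,-0.05],[0,0.1,-2.79,-1,0,0,-0.05],[0,0.1,-2.79,-2.8,0,0,-0.05],[0,0.1,-2.79,-4.5,0,0,-0.05],[0,0.1,-2.79,-5.5,0,0,-0.05]]' 30
python3 -m jog '[[0,0,0,-0.8,0,0,0],[0,0,0,-1.6,0,0,0],[0,0,0,-2.4,0,0,0],[0,0,0,-2.86,0,0,0],[0,0,0,-2.86,0,0,0]]'
python3 -m jog '[[0.5,0,0,0,0,0,0],[1,0,0,0,0,0,0],[1,0,0,0,0,0,0],[1,0,0,0,0,0,0],[1,0,0,0,0,0,0]]'
python3 -m jog '[[1,0,0,0,0,0,0],[1,0,0,0,0,0,0]]'
```

```text
time: 17.5
ee_pos: [0.4861, -0.1747, 0.1053]
tcp_rot: [-90.0, 0.2, -8.4]
wrist_force: [1.1, -0.2, -0.1]
opening: 0.0856
time: 18.0
ee_pos: [0.4865, -0.175, 0.0358]
tcp_rot: [-90.0, 0.1, -8.4]
wrist_force: [0.3, 0.0, 0.1]
opening: 0.0853
time: 18.5
ee_pos: [0.4878, -0.1763, 0.0378]
tcp_rot: [-90.0, -0.1, -8.5]
wrist_force: [2.1, 0.1, 2.9]
opening: 0.0248
time: 18.7
ee_pos: [0.4878, -0.1763, 0.0378]
tcp_rot: [-90.0, -0.1, -8.5]
wrist_force: [2.5, -0.1, 5.2]
opening: 0.0246
```

```bash
python3 -m jog '[[1,-0.018,-0.12,0,0,0,0],[1,-0.054,-0.36,0,0,0,0],[1,-0.1,-0.66,0,0,0,0],[1,-0.15,-1,0,0,0,0],[1,-0.2,-1.33,0,0,0,0]]'
python3 -m jog '[[1,-0.05,-0.33,0,0,0,0],[1,-0.09,-0.6,0,0,0,0],[1,-0.13,-0.86,0,0,0,0],[1,-0.162,-1.08,0,0,0,0],[1,-0.185,-1.23,0,0,0,0]]'
```

```text
time: 19.2
ee_pos: [0.4828, -0.2095, 0.0377]
tcp_rot: [-90.0, -0.1, -8.4]
wrist_force: [2.3, 1.8, 5.5]
opening: 0.0249
time: 19.7
ee_pos: [0.4781, -0.2405, 0.0378]
tcp_rot: [-90.0, -0.1, -8.5]
wrist_force: [2.0, 1.4, 5.4]
opening: 0.0253
```

```bash
python3 -m jog '[[1,-0.01,-0.06,0,0,0,0],[1,-0.018,-0.12,0,0,0,0],[1,-0.027,-0.18,0,0,0,0],[1,-0.036,-0.24,0,0,0,0],[1,-0.036,-0.24,0,0,0,0]]'
```

```text
time: 20.2
ee_pos: [0.4772, -0.2464, 0.0377]
tcp_rot: [-90.0, -0.1, -8.5]
wrist_force: [1.5, 0.1, 5.7]
opening: 0.025
```

```bash
python3 -m jog '[[1,-0.006,-0.04,0,0,0,0],[1,-0.012,-0.08,0,0,0,0],[1,-0.012,-0.08,0,0,0,0]]'
```

```text
time: 20.5
ee_pos: [0.4769, -0.2484, 0.0378]
tcp_rot: [-90.0, -0.1, -8.5]
wrist_force: [1.5, 0.8, 5.5]
opening: 0.0246
```

Not at the stop yet, so I continue gently.

```bash
python3 -m jog '[[1,-0.006,-0.04,0,0,0,0],[1,-0.012,-0.08,0,0,0,0],[1,-0.012,-0.08,0,0,0,0]]'
```

```text
time: 20.8
ee_pos: [0.4767, -0.2504, 0.0378]
tcp_rot: [-90.0, -0.1, -8.5]
wrist_force: [2.0, 0.1, 5.6]
opening: 0.0251
```

```bash
python3 -m jog '[[1,-0.006,-0.04,0,0,0,0],[1,-0.012,-0.08,0,0,0,0],[1,-0.012,-0.08,0,0,0,0]]'
```

```text
time: 21.1
ee_pos: [0.4764, -0.2523, 0.0378]
tcp_rot: [-90.0, -0.1, -8.5]
wrist_force: [2.6, -0.2, 5.9]
opening: 0.0251
```

```bash
python3 -m jog '[[1,-0.006,-0.04,0,0,0,0],[1,-0.012,-0.08,0,0,0,0],[1,-0.012,-0.08,0,0,0,0]]'
```

```text
time: 21.4
ee_pos: [0.4762, -0.2531, 0.0378]
tcp_rot: [-89.9, -0.1, -8.4]
wrist_force: [3.2, 7.1, 7.5]
opening: 0.025
```

```bash
python3 -m jog '[[1,-0.003,-0.02,0,0,0,0],[1,-0.006,-0.04,0,0,0,0],[1,-0.006,-0.04,0,0,0,0]]'
```

```text
time: 21.7
ee_pos: [0.4762, -0.2531, 0.0378]
tcp_rot: [-89.8, -0.1, -8.4]
wrist_force: [4.4, 12.1, 8.8]
opening: 0.0251
```

At the stop: force rises to 12 N with no further motion. I unload, release and rise.

```bash
python3 -m jog '[[1,0.012,0.075,0,0,0,0],[1,0.012,0.075,0,0,0,0],[0.7,0.012,0.075,0,0,0,0],[0.4,0.012,0.075,0,0,0,0],[0,0.012,0.075,0,0,0,0]]'
python3 -m jog '[[0,0,0,0,0,0,0],[0,0,0,0,0,0,0],[0,0,0,0.6,0,0,0],[0,0,0,1.5,0,0,0],[0,0,0,3,0,0,0]]'
python3 -m jog '[[0,0,0,1.5,0,0,0],[0,0,0.8,3,0,0,0],[0,0,1.6,4.5,0,0,0],[0,0,2,5.5,0,0,0],[0,0,2,5.5,0,0,0]]'
python3 - <<'E'
from fit import *
np.set_printoptions(precision=4,suppress=True)
hole=np.array([.5312,.1117,.058]); a=np.radians(81.45); N=np.array([np.cos(a),np.sin(a),0]); S=np.array([-N[1],N[0],0])
im,d,m,T=cam('wrist'); save(im,'w6.png'); i=im.astype(int)
k=(i[:,:,2]-i[:,:,0]>60)&(d>0); n,L,st,ce=cv2.connectedComponentsWithStats(k.astype(np.uint8))
for j in np.argsort(-st[1:,4])[:2]+1:
    P=maskw(d,m,T,L==j); D=P-hole; D=np.c_[D@N,D@S,P[:,2]]; print(ce[j],'NSz',np.percentile(D,2,0),np.percentile(D,98,0))
im,d,m,T=cam('side'); save(im,'s6.png')
im,d,m,T=cam('top'); 
for l in('screwdriver','rack_ear','foot0','dowel_center'):
    for r in bot.regions_of('top',l)[:4]: print(l,round(r['conf'],2),np.median(maskw(d,m,T,r['pixels']),0))
E
```

```text
time: 22.2
ee_pos: [0.475, -0.2531, 0.0365]
tcp_rot: [-90.0, 0.1, -8.5]
wrist_force: [-1.1, 0.2, -0.0]
opening: 0.0537
time: 22.7
ee_pos: [0.4745, -0.2527, 0.1119]
tcp_rot: [-89.9, 0.2, -8.5]
wrist_force: [0.2, 0.2, -0.4]
opening: 0.0854
time: 23.2
ee_pos: [0.4765, -0.2025, 0.2549]
tcp_rot: [-90.1, -0.4, -8.4]
wrist_force: [0.0, -0.7, -0.9]
opening: 0.0851
[287.0103 223.9862] NSz [-0.3799 -0.0111  0.0596] [-0.3585  0.0126  0.0729]
screwdriver 0.63 [0.5964 0.3897 0.0214]
rack_ear 0.71 [ 0.4346 -0.4029  0.0037]
foot0 0.66 [ 0.7301 -0.2162  0.0156]
foot0 0.43 [ 0.3316 -0.4723  0.0161]
dowel_center 0.82 [0.4154 0.3208 0.0205]
dowel_center 0.6 [0.2543 0.3836 0.0154]
dowel_center 0.6 [0.3001 0.557  0.0193]
dowel_center 0.59 [0.7221 0.2694 0.0185]
```

View pics/s6.png

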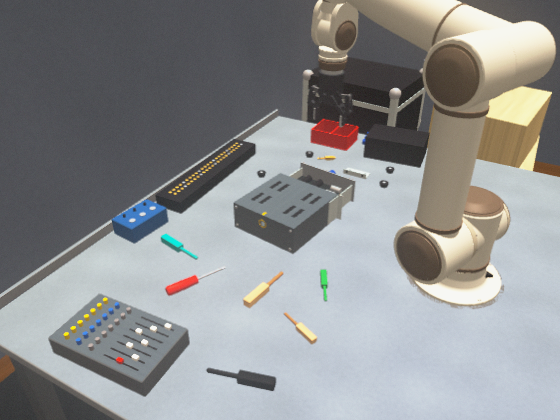

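The drawer is out (side px ≈ 330,185), the dowel lies flat at (265,288), and nothing else has shifted. The knob is at −0.369 along the unit axis, which gives an opening of about 0.11.

```bash
python3 -c "
from workcell import bot
print(bot.job_done())"
```

```text
the job is handed in; nothing more can be done
None
```

The job is done and handed in at about 23 s of the 67 s allowed. No verdict was reported.

- **Catch:** I pushed the larger beech dowel through the yellow-ringed hole in small steps. It met the push screw about 17 mm in. The catch resisted with about 6.5 N (highest reading 7.3 N). It let go after roughly 7 mm, and the drawer sprang 31–36 mm out. One last 0.5 mm step went in after the catch had already let go, but the force stayed at about 5 N.
- **Dowel:** I laid it down flat on the shelf near where it came from. Its top measured 22 mm above the shelf, as it should when lying.
- **Drawer:** I drew it out by the blue knob until the pull rose from almost nothing to about 12 N with no further movement. The last wrist picture puts it at about 0.11 m, its stop.
- **Other things:** The screwdriver, the rack ear and the two feet the camera found again were in place within a few millimetres. The other two feet and the patch plug I checked only by eye in the last side picture, and they looked unmoved.

**Disagreements:**
- Before insertion, the side camera put the rod about 1–2 mm farther off the hole's axis than the wrist camera did. I split the difference, and the rod went in without touching the rim.
- The two cameras differed by about 5 mm on how far the drawer first sprang out, 31 mm from the top camera and 36 mm from the wrist camera.

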